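Check slide shoes in the T-slot gauge

ROBOT

A 6-joint arm with a two-finger parallel gripper is mounted at the origin on the work surface. World frame = base frame: x ahead of the robot, y to its left, z up, the work surface at z = 0. Lengths are in mm, angles in rad, forces in N, time in s.
With the tool pointing down it reaches from about 350 to 975 mm from the base axis. Payload 7.1 kg.
Tool frame: the origin (TCP) lies at the very end of the fingers, on their centre line; the grasp point (between the pads) lies 19 mm behind it (ctrl.pinch_z is the z of the grasp point in the tool frame, in mm); z points along the fingers, y is the direction in which the jaws open and shut (so a half turn about z gives the same grasp; the last joint's range is limited). The gripper opens to 88 mm and grips with 3 to 60 N. Pads are 20 mm wide; open, the fingers measure 115 mm over their backs; the gripper's body (75 mm by 178 mm) begins 61 mm behind the grasp point.
Start: joints at [-1.129, 0.423, 1.63, -0, 1.089, -0.019], TCP at [277.93, -559.786, 222.675] pointing down, gripper open.
Joint ranges: [-3, 3], [-0.9, 2.11], [0.09, 2.58], [-1.31, 4.45], [0.11, 2.69], [-2.54, 2.54]. Speed limits (rad/s): [2.39, 2.39, 3.01, 3.14, 3.14, 3.14].

INTERFACE

Orientations are given as a rotation vector (axis times angle).
In Python, from workcell import get_obs, optics, ctrl gives the robot as it stands.
- The arm moves only by the shell command python3 -m jog 'ROWS'. ROWS is a JSON object of lists of equal length, an entry for each row: "delta_rot": the turn, a rotation vector about the tool's x, y, z in rad, a list of three; "translation": the shift along the tool's x, y, z in mm, a list of three; "hand": the opening, from -1 (shut) to 1 (fully open). In form: {"delta_rot": [[rx, ry, rz], ...], "translation": [[x, y, z], ...], "hand": [hand, ...]}. A call has 1 to 5 rows; each row is the pose to reach, as a shift and turn from the pose commanded when the call began, along the tool's axes at that moment; what a row does not reach only later rows make up. A row lasts 1/10 s, in which the tool goes at most 50 mm and 8.59 degrees, less where a joint would pass 70% of its speed; a pose out of reach is approached as far as the arm can. A call with a gripper value outside its range is refused whole. The fingers move at their own pace and stop on an object; the grip force is fixed at half the most. Time passes only in rows, so rows that repeat a pose let the fingers close. It gives the time, the measured TCP pose, the force and the opening at its end, in the units of the state.
- get_obs(): the state, without advancing time (a new reading comes with each control period).
- optics.get_image(name): name is "scene" or "top"; returns the picture (420x560x3 uint8, red, green, blue); there is no depth.
- optics.calibration(name): a dict with "intrinsics" (3x3 intrinsics, pixels), "cam_to_world" (4x4, takes a point from camera to world coordinates). Camera axes: x right, y up, looking along -z (the intrinsics and any distortion apply to the point x, -y, -z); pixel columns grow to the right and rows downward; lengths in mm; the calibration is good to about 2 mm. A picture is of the moment at which its call begins. calibration takes no time and is no camera call.
- ctrl.close_job(): hands the job in, once; it reports no verdict.
The state is a dict: "t": time; "qpos": joint angles; "qvel": joint speeds; "joint_torque": joint torques, N m; "ee_pos": TCP position; "orientation": TCP orientation; "ft_force": force on the tool from outside, world axes, zero at the start; "moment": the same for the moment, N m; "width": finger opening in mm.
Only numpy, scipy, OpenCV 4.12 (cv2) and the standard library are available. Lean on these libraries where they do the work, as an engineer would, in place of code of your own. Each camera call takes 0.05 s, during which the arm holds its last target. There are 200 camera calls.

TASK

Try each of the two slide shoes in the T-slot gauge: stand it on the gauge's apron and slide it, square to the slot, up to and into the mouth without forcing it. A shoe that fits goes right through the brass lands and stays in the bay behind them; a shoe that stops at the mouth goes into the red tray, standing upright. Keep the shoes upright, leave the other things on the table alone, and let go of everything at the end.

Things in the scene. Friction and masses are not known exactly. Their poses are not given: they have to be found in the camera images.
- shoe_a: loose slide shoe on the mat: steel foot 52 mm long (its x), 14 mm high; on its middle a square dark post 22 x 22 mm, its top 70 mm above the underside, yellow band near the top; 0.3 to 0.55 kg. Foot width (its y) is in question: about 44 mm if good, about 51 if oversize; the two look alike. Origin: centre of the underside; z up the post; same after a half turn. The shoes start over 100 mm apart
- shoe_b: loose slide shoe on the mat: steel foot 52 mm long (its x), 14 mm high; on its middle a square dark post 22 x 22 mm, its top 70 mm above the underside, yellow band near the top; 0.3 to 0.55 kg. Foot width (its y) is in question: about 44 mm if good, about 51 if oversize; the two look alike. Origin: centre of the underside; z up the post; same after a half turn. The shoes start over 100 mm apart
- gauge: fixed T-slot gauge on a grey plate 190 x 110 x 8 mm. Origin: on the table under the middle of the slot's mouth; x runs along the slot, inwards; z up. The plate's top (8 mm up) is the sliding floor: open apron without walls from x = -83 mm to 0, then the slot. Steel lips cover the slot from x = 0 on (underside 27, top 32 mm above the table) with a 32 mm wide channel between them for the post
- mouth (a point): middle of the slot's mouth, on the sliding floor; axes as the gauge's. Two brass lands, x = 0 to 16 mm, leave a gap of 46.4 mm with 2 mm lead-in chamfers at the mouth. A foot can enter only here, never from above. An oversize shoe stops with its centre at about x = -26 mm
- bay (a point): point on the sliding floor 62 mm in from the mouth; axes as the gauge's. The bay, 60 mm wide, runs from 16 to 95 mm behind the mouth and ends at a stop with a green top. A shoe has passed once its whole foot is behind the lands (centre over 42 mm from the mouth; against the stop 69 mm); it may be left with its centre at this point
- mat: fixed black rubber mat 260 (x) x 120 (y) x 6 mm on which both shoes stand at the start. Origin: centre of the underside
- reject_tray: fixed red open tray 170 (x) x 140 (y) mm, walls 24 mm high and 4 mm thick, floor about 4 mm thick. Origin: centre of the underside
- setting_ring: bystander: loose steel ring 48 mm across, 18 mm high, near side of the table. Origin: centre of the underside
- setting_pin: bystander: loose brass flanged pin, 36 mm across, 50 mm high, near side. Origin: centre of the underside
- caliper: bystander: caliper lying flat beyond the gauge, 210 mm long (its x), 12 mm high. Origin: underside near the middle
- tool_holder: bystander: steel tapered tool holder standing at the left, 63 mm across, 145 mm high. Origin: centre of the underside
- collet: bystander: small dark collet 34 mm across, 46 mm high, far side. Origin: centre of the underside
- mouse: bystander: white computer mouse at the right, 105 x 60 x 22 mm. Origin: centre of the underside
- cleaner: bystander: white bottle at the right, 54 mm across, 140 mm high. Origin: centre of the underside
There are look-alikes about, which are no part of the job. What is shaped like the shoe_b but pink is not meant.

How it is judged (in metres and radians):
On the way:
1. the oversize shoe has been tried: its foot within 6 mm of the mouth, of the slot's middle and of the floor, and within 0.12 rad of straight (x of shoe_b in the frame of mouth between -0.032 and 0 m and y of shoe_b in the frame of mouth between -0.006 and 0.006 m and z of shoe_b in the frame of mouth between -0.003 and 0.006 m and angle between the x axis of shoe_b and the x axis of gauge, either way round below 0.12 rad), for 0.1 s.
At the end, for the whole second after the job is handed in: the shoe that fits stands on the gauge's floor in the bay, its whole foot behind the brass lands (centre 41.5 to 75 mm in from the mouth); the oversize shoe stands upright (within 0.1 rad) on the red tray's floor, inside its walls; both at rest (x of shoe_a in the frame of mouth between 0.0415 and 0.075 m and y of shoe_a in the frame of mouth between -0.012 and 0.012 m and z of shoe_a in the frame of mouth between -0.003 and 0.004 m and x of shoe_b in the frame of reject_tray between -0.081 and 0.081 m and y of shoe_b in the frame of reject_tray between -0.066 and 0.066 m and z of shoe_b in the frame of reject_tray between 0 and 0.01 m and angle between each of shoe_b, shoe_a's own z axis and vertical below 0.1 rad and linear speed of each of shoe_a, shoe_b below 0.01 m/s); the robot touches nothing.
It fails at once if a shoe is tipped by more than 0.5 rad (angle between any of shoe_a, shoe_b's own z axis and vertical above 0.5 rad).
It fails at once if a shoe is forced: pressed on the gauge with more than 45 N (contact force between any of shoe_a, shoe_b and gauge above 45 N).
It fails at once if a bystander is moved by more than 25 mm (distance of any of setting_ring, setting_pin, caliper, tool_holder, collet, mouse, cleaner from where it was at the start of the episode above 0.025 m).
It also fails if it takes over 72 s, if anything falls off the work surface, if the arm or the gripper's body presses on something with over 40 N, if the wrist force passes 120 N, or if a joint passes its speed limit or range.

## Working session

There is one attempt and no reset: what is moved stays moved. The work goes in short steps, Python scripts to look and compute and a shell command to move; the robot and the scene stay as the last step left them, time stands still between calls to the robot, and variables do not carry over. Pictures are saved under pics/ and viewed, about 8 in all and at most 12, crops included, and the job is handed in when it is done.

```bash
mkdir -p pics; ls; python3 - <<'E'
from workcell import get_obs, optics, ctrl
import cv2,numpy as np
for n in("scene","top"):
    im=optics.get_image(n); cv2.imwrite(f"pics/{n}0.png",cv2.cvtColor(im,cv2.COLOR_RGB2BGR))
    c=optics.calibration(n); print(n,np.round(c["intrinsics"],1).tolist(),np.round(c["cam_to_world"],3).tolist(),c.keys())
o=get_obs();print({k:np.round(v,3).tolist() for k,v in o.items()},ctrl.pinch_z)
E
```

```text
pics
scene [[453.0, 0.0, 288.5], [0.0, 453.0, 204.4], [0.0, 0.0, 1.0]] [[0.644, -0.548, 0.534, 1261.323], [0.765, 0.458, -0.453, -577.538], [0.003, 0.7, 0.714, 958.927], [0.0, 0.0, 0.0, 1.0]] dict_keys(['intrinsics', 'cam_to_world'])
top [[498.7, 0.0, 285.4], [0.0, 498.7, 207.8], [0.0, 0.0, 1.0]] [[0.01, 0.998, -0.064, 453.538], [-1.0, 0.01, 0.0, 11.69], [0.001, 0.064, 0.998, 1659.804], [0.0, 0.0, 0.0, 1.0]] dict_keys(['intrinsics', 'cam_to_world'])
{'t': 0.1, 'qpos': [-1.129, 0.424, 1.631, -0.0, 1.089, -0.019], 'qvel': [0.001, -0.002, -0.003, 0.001, -0.001, 0.0], 'joint_torque': [0.0, -54.561, -27.432, 0.065, 0.019, -0.0], 'ee_pos': [277.72, -559.359, 221.968], 'orientation': [-3.057, -0.717, 0.0], 'ft_force': [0.169, -0.16, -0.323], 'moment': [-0.009, -0.006, 0.052], 'width': 87.714} -18.700000000000003
```

View pics/scene0.png

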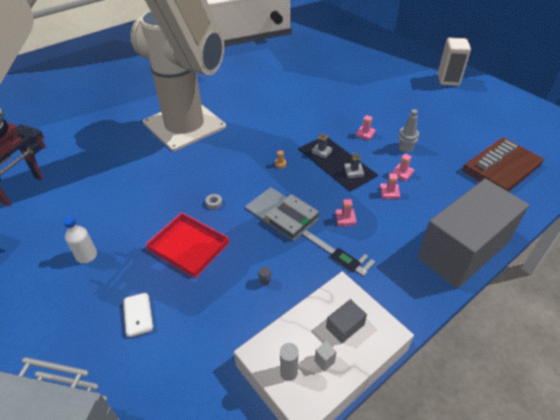

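View pics/top0.png

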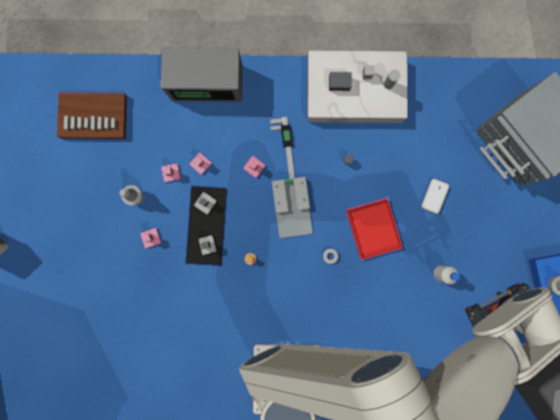

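The two grey shoes stand on the black mat: top (205,203) and (207,245), scene (322,147) and (354,168). The pink look-alikes are not meant. In the top view the gauge is at about (292,207), with its apron at the bottom, and the tray is at (375,228). Next I'll enlarge crops of both views.

```bash
python3 - <<'E'
import cv2,numpy as np
t=cv2.imread("pics/top0.png");s=cv2.imread("pics/scene0.png")
a=cv2.resize(t[165:275,180:320],None,fx=5.6,fy=5.4,interpolation=cv2.INTER_CUBIC) if 0 else cv2.resize(t[170:270,182:315],None,fx=6,fy=6,interpolation=cv2.INTER_CUBIC)
b=cv2.resize(s[130:240,240:380],None,fx=5,fy=5,interpolation=cv2.INTER_CUBIC)
for im,x0,y0,f in((a,182,170,6),(b,240,130,5)):
    for u in range(x0-x0%10+10,x0+im.shape[1]//f,10): cv2.line(im,(int((u-x0+.5)*f),0),(int((u-x0+.5)*f),6),(0,255,255),1);cv2.putText(im,str(u),(int((u-x0+.5)*f)-12,18),0,.38,(0,255,255))
    for v in range(y0-y0%10+10,y0+im.shape[0]//f,10): cv2.line(im,(0,int((v-y0+.5)*f)),(6,int((v-y0+.5)*f)),(0,255,255),1);cv2.putText(im,str(v),(8,int((v-y0+.5)*f)+4),0,.38,(0,255,255))
cv2.imwrite("pics/ct.png",a);cv2.imwrite("pics/cs.png",b)
E
```

```text
(no output)
```

View pics/ct.png

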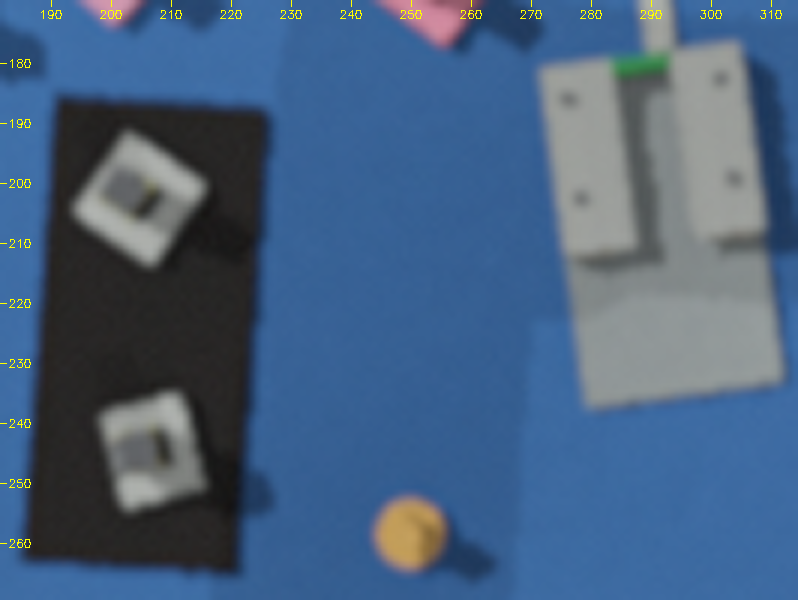

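View pics/cs.png

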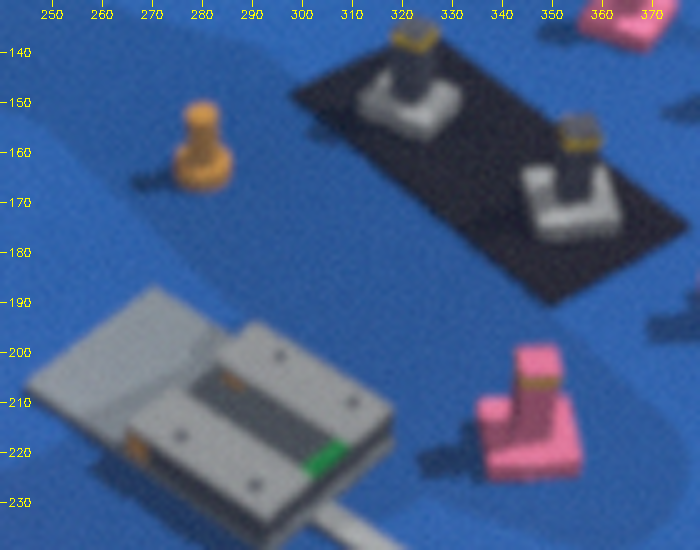

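Top crop: shoe 1 has foot corners (203,191), (216,200.5), (207,213.5) and (194,204). Shoe 2 has (198,238.5), (212,235), (216,251) and (202.5,255). The gauge's apron corners are (279.5,237.5) and (312,233). In the scene crop the matching features are the apron corners (270,187) and (244.5,206.5), and the post tops (355.5,153.5) and (322.5,134). I'll triangulate these and fit the edges.

```bash
cat > h.py <<'E'
import numpy as np,cv2
from workcell import get_obs,optics,ctrl
def ray(n,p):
    c=optics.calibration(n);K=np.array(c["intrinsics"]);T=np.array(c["cam_to_world"])
    d=np.linalg.solve(K,[p[0],p[1],1]);return T[:3,3],T[:3,:3]@(d*[1,-1,-1])
def onz(n,p,z):
    o,d=ray(n,p);return (o+d*(z-o[2])/d[2])[:2]
def proj(n,P):
    c=optics.calibration(n);K=np.array(c["intrinsics"]);T=np.array(c["cam_to_world"])
    q=T[:3,:3].T@(np.array(P)-T[:3,3]);q=K@(q*[1,-1,-1]);return q[:2]/q[2]
def tri(pt,ps):
    A=[];b=[]
    for n,p in(("top",pt),("scene",ps)):
        o,d=ray(n,p);d=d/np.linalg.norm(d);M=np.eye(3)-np.outer(d,d);A.append(M);b.append(M@o)
    return np.linalg.lstsq(np.vstack(A),np.hstack(b),rcond=None)[0]
E
python3 - <<'E'
from h import *
np.set_printoptions(precision=1,suppress=True)
for k,a,b in (("apL",(279.5,237.5),(270,187)),("apR",(312,233),(244.5,206.5)),("lipL",(271.5,180.5),(318,212)),("lipR",(305.5,176.5),(293,238)),("p1",(201.5,200),(355.5,153.5)),("p2",(204,245),(322.5,134)),
 ("matTL",(190.5,186),(377,175)),("matTR",(226,188),(350,190))):
    print(k,tri(a,b))
print("apron z8",onz("top",(279.5,237.5),8),onz("top",(312,233),8))
print("lips z32",[onz("top",p,32) for p in((271.5,180.5),(305.5,176.5),(276,212.5),(309,208.5),(283.5,181),(287.5,211),(293,179.5),(298,209.5))])
g=cv2.imread("pics/top0.png");gr=cv2.cvtColor(g,cv2.COLOR_BGR2GRAY)
for k,(u,v) in(("s1",(205,202)),("s2",(207,245))):
    w=cv2.resize(gr[v-18:v+18,u-16:u+16],None,fx=8,fy=8,interpolation=cv2.INTER_CUBIC)
    m=(w>105).astype(np.uint8);cs=max(cv2.findContours(m,0,2)[0],key=cv2.contourArea)
    pts=np.array([onz("top",((x+.5)/8-.5+u-16,(y+.5)/8-.5+v-18),20) for x,y in cs[:,0]],np.float32)
    print(k,cv2.minAreaRect(pts))
    # fit: rectangle area-based edges
    (c,s,a)=cv2.minAreaRect(pts);R=np.deg2rad(a);q=(pts-c)@np.array([[np.cos(R),-np.sin(R)],[np.sin(R),np.cos(R)]])
    for i in(0,1):
        sel=np.abs(q[:,1-i])<s[1-i]*.32
        print("  dim along",np.round(a+90*i,1),np.median(q[sel&(q[:,i]>0),i])-np.median(q[sel&(q[:,i]<0),i]),(np.median(q[sel&(q[:,i]>0),i])+np.median(q[sel&(q[:,i]<0),i]))/2)
hsv=cv2.cvtColor(g,cv2.COLOR_BGR2HSV);m=((hsv[...,0]<8)|(hsv[...,0]>174))&(hsv[...,1]>200);m=m.astype(np.uint8);m[:,:340]=0;m[:,410:]=0
c=max(cv2.findContours(m,0,2)[0],key=cv2.contourArea);pts=np.array([onz("top",p,20) for p in c[:,0]],np.float32);print("tray",cv2.minAreaRect(pts))
E
```

```text
apL [459.8  29.   10.4]
apR [475.6 -78.5   8.6]
lipL [645.5  56.3  31.6]
lipR [663.  -54.1  17.8]
p1 [574.2 275.   84.5]
p2 [433.6 266.5  80.8]
matTL [627.8 327.4   3.5]
matTR [622.8 209.3   6.7]
apron z8 [460.4  29.9] [476.3 -77.5]
lips z32 [array([646.7,  57.8]), array([661. , -53.7]), array([541.7,  41.9]), array([555.9, -65.9]), array([645.5,  18.4]), array([547. ,   4.3]), array([650.7, -12.7]), array([552.2, -29.9])]
s1 ((572.7764892578125, 277.3907775878906), (55.010009765625, 56.419254302978516), 57.005897521972656)
  dim along 57.0 52.27415652243481 0.47010160477904606
  dim along 147.0 55.61935214496305 0.058689144175364305
s2 ((434.8441162109375, 267.6593322753906), (57.0734748840332, 47.15394592285156), 13.84516716003418)
  dim along 13.8 53.792854927831655 -0.16439997729551692
  dim along 103.8 44.02157359597253 0.08565366828066878
tray ((544.2169799804688, -198.4351348876953), (10.401496887207031, 3.13177752494812), 18.54291534423828)
```

```bash
cat >> h.py <<'E'
from scipy.spatial.transform import Rotation as Ro
def go(x,y,z,yaw):
    o=get_obs();R=Ro.from_rotvec(o["orientation"])
    a=np.deg2rad(yaw);T=Ro.from_matrix(np.array([[np.cos(a),np.sin(a),0],[np.sin(a),-np.cos(a),0],[0,0,-1]]))
    print("t",round(o["t"],2),"TCP",np.round(o["ee_pos"],1),"yaw",np.round(np.degrees(np.arctan2(*R.as_matrix()[[1,0],0])),2),"q6",round(o["qpos"][5],2),"| trans",np.round(R.inv().apply(np.array([x,y,z])-o["ee_pos"]),1).tolist(),"rot",np.round((R.inv()*T).as_rotvec(),3).tolist())
E
python3 - <<'E'
from h import *
go(480,-150,220,26.4); go(434.8,267.6,150,13.8)
t=cv2.imread("pics/top0.png").astype(int);m=((t[...,2]>150)&(t[...,1]<60)&(t[...,0]<60)).astype(np.uint8);m[:,:340]=0;m[:,410:]=0
c=max(cv2.findContours(m,0,2)[0],key=cv2.contourArea);pts=np.array([onz("top",p,20) for p in c[:,0]],np.float32);print("tray",cv2.minAreaRect(pts))
E
```

```text
t 0.1 TCP [ 277.7 -559.4  222. ] yaw 26.4 q6 -0.02 | trans [363.2, -276.7, 2.4] rot [-0.001, -0.0, 0.0]
t 0.1 TCP [ 277.7 -559.4  222. ] yaw 26.4 q6 -0.02 | trans [508.4, -670.8, 72.9] rot [-0.001, 0.0, 0.22]
tray ((489.83502197265625, -280.8697204589844), (156.8383331298828, 137.6971435546875), 16.38802719116211)
```

```bash
python3 -m jog '{"delta_rot":[[0,0,0],[0,0,0],[0,0,0],[0,0,0],[0,0,0]],"translation":[[40,-30,0],[80,-60,0],[120,-90,0],[160,-120,0],[200,-150,0]],"hand":[1,1,1,1,1]}'; python3 -m jog '{"delta_rot":[[0,0,0],[0,0,0],[0,0,0],[0,0,0],[0,0,0]],"translation":[[40,-30,0],[80,-60,0],[120,-90,0],[160,-120,0],[163,-127,0]],"hand":[1,1,1,1,1]}'; python3 -c "
from h import *
go(434.8,267.6,150,13.8)"
```

```text
t: 0.6
ee_pos: [390.7, -334.6, 222.5]
orientation: [-3.058, -0.717, 0.0]
ft_force: [0.5, -1.1, -0.8]
width: 88.0
t: 1.1
ee_pos: [481.7, -146.3, 222.6]
orientation: [-3.056, -0.724, -0.001]
ft_force: [0.5, 0.5, 0.6]
width: 87.3
t 1.1 TCP [ 481.7 -146.3  222.6] yaw 26.66 q6 0.79 | trans [143.8, -390.9, 72.9] rot [-0.001, -0.001, 0.224]
```

```bash
python3 -m jog '{"delta_rot":[[0,0,0.1],[0,0,0.2],[0,0,0.22],[0,0,0.22],[0,0,0.22]],"translation":[[72,-195,36],[72,-195,36],[72,-195,36],[72,-195,36],[72,-195,36]],"hand":[1,1,1,1,1]}'; python3 -c "
from h import *
go(434.8,267.6,110,13.8)"
```

```text
t: 1.6
ee_pos: [456.0, 59.3, 185.7]
orientation: [-3.118, -0.383, 0.004]
ft_force: [0.2, -0.4, 1.0]
width: 88.1
t 1.6 TCP [456.   59.3 185.7] yaw 13.99 q6 1.43 | trans [30.0, -207.2, 75.8] rot [-0.001, 0.002, 0.003]
```

```bash
python3 -m jog '{"delta_rot":[[0,0,0],[0,0,0],[0,0,0],[0,0,0],[0,0,0]],"translation":[[30,-207,75],[30,-207,75],[30,-207,75],[30,-207,75],[30,-207,75]],"hand":[1,1,1,1,1]}'; python3 -m jog '{"delta_rot":[[0,0,0]],"translation":[[0,0,0]],"hand":[1]}';python3 - <<'E'
from h import *
go(434.8,267.6,37,13.8)
P=lambda n,u,v,r,f:cv2.resize(cv2.cvtColor(optics.get_image(n),cv2.COLOR_RGB2BGR)[v-r:v+r,u-r:u+r],None,fx=f,fy=f,interpolation=cv2.INTER_CUBIC)
cv2.imwrite("pics/g1.png",np.hstack([P("top",207,245,25,8),P("scene",322,140,25,8)]))
E
```

```text
t: 2.1
ee_pos: [437.1, 266.5, 110.4]
orientation: [3.118, 0.38, -0.001]
ft_force: [-0.1, -0.9, -0.7]
width: 87.9
t: 2.2
ee_pos: [437.1, 265.8, 110.5]
orientation: [3.118, 0.382, -0.002]
ft_force: [0.8, 0.2, 1.0]
width: 88.2
t 2.2 TCP [437.1 265.8 110.5] yaw 13.97 q6 1.85 | trans [-1.7, -2.3, 73.5] rot [0.0, 0.001, 0.003]
```

View pics/g1.png

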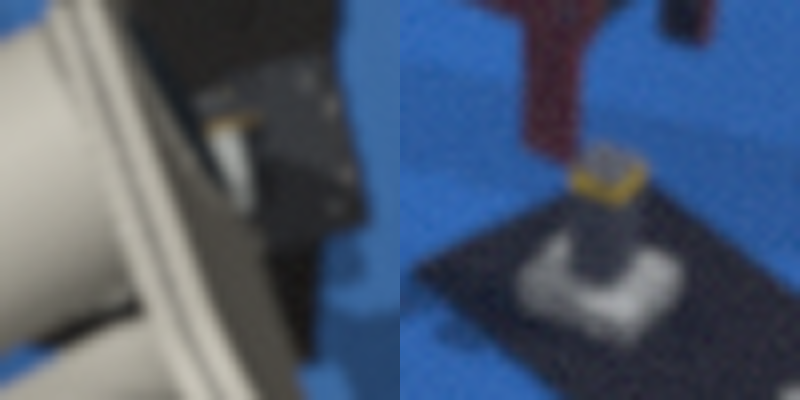

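Fingers straddle shoe 2's post: scene crop shows the post at (610,165) and the fingers at (550,140) and (690,30). I'll descend and close.

```bash
python3 -m jog '{"delta_rot":[[0,0,0],[0,0,0],[0,0,0],[0,0,0],[0,0,0]],"translation":[[-1.7,-2.3,35],[-1.7,-2.3,73],[-1.7,-2.3,73],[-1.7,-2.3,73],[-1.7,-2.3,73]],"hand":[1,1,1,0.2,-1]}'; python3 -m jog '{"delta_rot":[[0,0,0],[0,0,0],[0,0,0],[0,0,0],[0,0,0]],"translation":[[0,0,0],[0,0,0],[0,0,0],[0,0,0],[0,0,0]],"hand":[-1,-1,-1,-1,-1]}'; python3 -c "
from h import *
go(434.8,267.6,150,13.8)"
```

```text
t: 2.8
ee_pos: [436.6, 266.2, 40.5]
orientation: [-3.118, -0.375, -0.004]
ft_force: [0.2, -0.4, 0.6]
width: 75.2
t: 3.3
ee_pos: [435.3, 266.5, 38.9]
orientation: [-3.119, -0.378, -0.0]
ft_force: [-0.0, 0.5, -1.0]
width: 35.5
t 3.3 TCP [435.3 266.5  38.9] yaw 13.81 q6 1.86 | trans [-0.2, -1.2, -111.1] rot [-0.0, -0.0, 0.0]
```

```bash
python3 -m jog '{"delta_rot":[[0,0,0],[0,0,0],[0,0,0],[0,0,0],[0,0,0]],"translation":[[0,0,0],[0,0,0],[0,0,0],[0,0,0],[0,0,0]],"hand":[-1,-1,-1,-1,-1]}';  python3 -m jog '{"delta_rot":[[0,0,0],[0,0,0],[0,0,0],[0,0,0],[0,0,0]],"translation":[[0,0,-20],[0,0,-50],[0,0,-80],[0,0,-80],[0,0,-80]],"hand":[-1,-1,-1,-1,-1]}'; python3 -c "
from h import *
a=np.deg2rad(8.2);print(549.3-50*np.cos(a),-12.6-50*np.sin(a))
go(549.3-50*np.cos(a),-12.6-50*np.sin(a),120,8.2)"
```

```text
t: 3.8
ee_pos: [435.2, 266.5, 38.6]
orientation: [-3.119, -0.377, 0.0]
ft_force: [0.1, 1.3, -0.6]
width: 21.7
t: 4.3
ee_pos: [435.1, 266.3, 118.5]
orientation: [-3.119, -0.377, -0.001]
ft_force: [-0.5, -0.0, -4.3]
width: 21.8
499.8111884546105 -19.731446685275582
t 4.3 TCP [435.1 266.3 118.5] yaw 13.79 q6 1.86 | trans [-5.3, 293.2, -1.6] rot [-0.0, -0.0, 0.098]
```

```bash
python3 -m jog '{"delta_rot":[[0,0,0.1],[0,0,0.1],[0,0,0.1],[0,0,0.1],[0,0,0.1]],"translation":[[0,40,0],[-2,85,0],[-3,130,0],[-4,175,0],[-5,220,0]],"hand":[-1,-1,-1,-1,-1]}';  python3 -c "
from h import *
go(499.8,-19.7,80,8.2)"
```

```text
t: 4.8
ee_pos: [481.5, 49.8, 116.8]
orientation: [3.134, 0.222, -0.005]
ft_force: [1.3, 0.2, -2.9]
width: 21.4
t 4.8 TCP [481.5  49.8 116.8] yaw 8.09 q6 1.51 | trans [8.5, 71.4, 36.7] rot [-0.0, 0.003, -0.002]
```

```bash
python3 -m jog '{"delta_rot":[[0,0.003,0],[0,0.003,0],[0,0.003,0],[0,0.003,0],[0,0.003,0]],"translation":[[4,35,18],[8.5,71,36],[8.5,71,36],[8.5,71,36],[8.5,71,36]],"hand":[-1,-1,-1,-1,-1]}';  python3 - <<'E'
from h import *
go(499.8,-19.7,60,8.2)
P=lambda n,u,v,r,f:cv2.resize(cv2.cvtColor(optics.get_image(n),cv2.COLOR_RGB2BGR)[v-r:v+r,u-r:u+r],None,fx=f,fy=f,interpolation=cv2.INTER_CUBIC)
cv2.imwrite("pics/g2.png",np.hstack([P("top",292,207,40,5),P("scene",290,205,40,10//2)]))
# predicted pixel of gauge features for cross-check
a=np.deg2rad(8.2);R=np.array([[np.cos(a),-np.sin(a)],[np.sin(a),np.cos(a)]])
for n in("top","scene"):
    for p in((-83,55,8),(-83,-55,8),(0,16,32),(0,-16,32),(95,16,32),(95,-16,32)):
        q=R@p[:2]+[549.3,-12.6];print(n,p,np.round(proj(n,[*q,p[2]]),1))
E
```

```text
t: 5.3
ee_pos: [500.3, -16.9, 81.8]
orientation: [-3.133, -0.221, -0.002]
ft_force: [-0.1, 0.2, -2.8]
width: 21.9
t 5.3 TCP [500.3 -16.9  81.8] yaw 8.09 q6 1.37 | trans [-0.9, 2.7, 21.8] rot [-0.001, -0.001, -0.002]
top (-83, 55, 8) [279.5 237.8]
top (-83, -55, 8) [312.4 233.4]
top (0, 16, 32) [287.8 211. ]
top (0, -16, 32) [297.5 209.7]
top (95, 16, 32) [284.  182.3]
top (95, -16, 32) [293.6 181.1]
scene (-83, 55, 8) [270.5 187.3]
scene (-83, -55, 8) [244.7 206.6]
scene (0, 16, 32) [282.  201.4]
scene (0, -16, 32) [274.4 207.4]
scene (95, 16, 32) [307.2 217.6]
scene (95, -16, 32) [299.7 223.9]
```

View pics/g2.png

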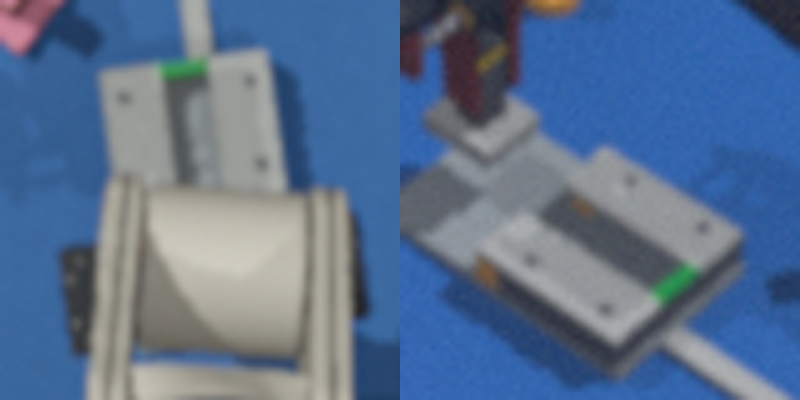

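The scene crop shows the shoe held upright and square over the apron, and the gauge model's predicted pixels agree with what I read earlier. Next I'll check the camera against the robot using the foot's corners, scene (268,195), (278,189.4) and (255,188.6), then refine the y offset from the channel.

```bash
python3 - <<'E'
from h import *
a=np.deg2rad(8.1);R=np.array([[np.cos(a),-np.sin(a)],[np.sin(a),np.cos(a)]])
for p,z in(((26,22),63.2),((26,-22),63.2),((-26,-22),63.2),((26,-22),49.2),((-26,-22),49.2),((26,22),49.2)):
    q=R@p+[500.3,-16.9];print(p,z,np.round(proj("scene",[*q,z]),1))
im=cv2.cvtColor(optics.get_image("scene"),cv2.COLOR_RGB2BGR)[165:245,240:330]
im=cv2.resize(im,None,fx=8,fy=7.5,interpolation=cv2.INTER_CUBIC) if 0 else cv2.resize(im[:75],None,fx=8,fy=8,interpolation=cv2.INTER_CUBIC)
for k in range(0,90,10):cv2.putText(im,str(240+k),(k*8-8,10),0,.35,(0,255,255));cv2.putText(im,str(165+k),(0,k*8+8),0,.35,(0,255,255))
cv2.imwrite("pics/g3.png",im)
E
```

```text
(26, 22) 63.2 [278.  188.3]
(26, -22) 63.2 [267.4 196.3]
(-26, -22) 63.2 [254.3 187.8]
(26, -22) 49.2 [267.5 199.9]
(-26, -22) 49.2 [254.5 191.4]
(26, 22) 49.2 [278.1 191.9]
```

View pics/g3.png

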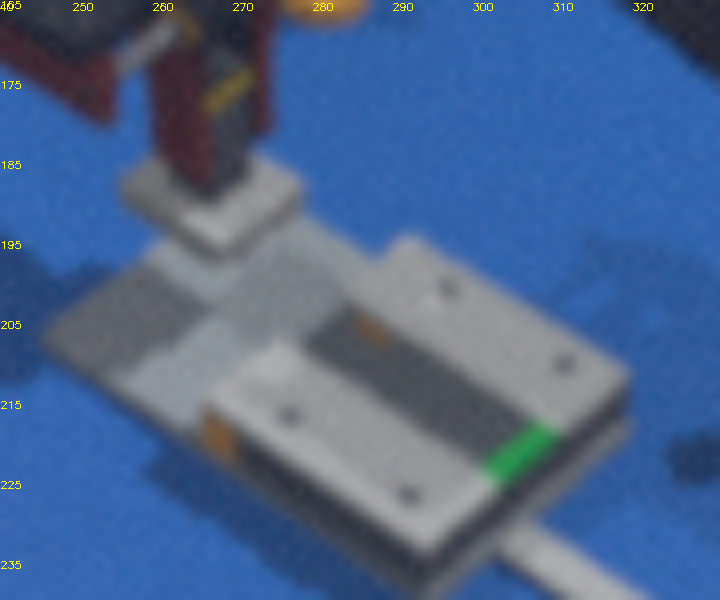

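```bash
python3 -m jog '{"delta_rot":[[0,0,-0.002],[0,0,-0.002],[0,0,-0.002],[0,0,-0.002],[0,0,-0.002]],"translation":[[-0.9,2.7,20],[-0.9,2.7,39],[-0.9,2.7,40],[-0.9,2.7,40],[-0.9,2.7,40]],"hand":[-1,-1,-1,-1,-1]}'; python3 -m jog '{"delta_rot":[[0,0,0],[0,0,0],[0,0,0]],"translation":[[0,0,0],[0,0,0],[0,0,0]],"hand":[-1,-1,-1]}';python3 -c "
from h import *
go(499.8,-19.7,40.3,8.2)"
```

```text
t: 5.95
ee_pos: [501.5, -20.0, 43.5]
orientation: [-3.133, -0.225, -0.007]
ft_force: [0.5, 0.5, -3.1]
width: 21.8
t: 6.25
ee_pos: [501.1, -20.3, 43.1]
orientation: [-3.133, -0.224, -0.006]
ft_force: [-0.3, -0.0, -2.8]
width: 21.9
t 6.25 TCP [501.1 -20.3  43.1] yaw 8.18 q6 1.36 | trans [-1.2, -0.8, 2.8] rot [0.0, -0.004, -0.0]
```

```bash
python3 -m jog '{"delta_rot":[[0,-0.003,0],[0,-0.003,0],[0,-0.003,0],[0,-0.003,0]],"translation":[[0,-0.8,1.5],[0,-0.8,2.5],[0,-0.8,2.5],[0,-0.8,2.5]],"hand":[-1,-1,-1,-1]}';python3 -c "
from h import *
go(499.8,-19.7,40.3,8.2)"
```

```text
t: 6.65
ee_pos: [500.9, -19.5, 40.6]
orientation: [-3.134, -0.224, -0.001]
ft_force: [-1.7, 1.2, 5.8]
width: 21.5
t 6.65 TCP [500.9 -19.5  40.6] yaw 8.18 q6 1.37 | trans [-1.2, 0.1, 0.3] rot [0.0, -0.0, -0.0]
```

```bash
python3 -m jog '{"delta_rot":[[0,0,0],[0,0,0],[0,0,0],[0,0,0],[0,0,0]],"translation":[[4,0,-0.3],[8,0,-0.3],[12,0,-0.3],[16,0,-0.3],[18,0,-0.3]],"hand":[-1,-1,-1,-1,-1]}'; python3 -m jog '{"delta_rot":[[0,0,0],[0,0,0],[0,0,0],[0,0,0],[0,0,0]],"translation":[[1,0,0],[2,0,0],[3,0,0],[4,0,0],[5,0,0]],"hand":[-1,-1,-1,-1,-1]}'; python3 -c "
from h import *
a=np.deg2rad(8.2);o=get_obs();d=o['ee_pos'][:2]-np.array([549.3,-12.6]);print(d@[np.cos(a),np.sin(a)],d@[-np.sin(a),np.cos(a)])"
```

```text
t: 7.15
ee_pos: [517.5, -17.0, 40.6]
orientation: [-3.133, -0.224, 0.004]
ft_force: [-6.7, -1.6, 9.6]
width: 22.0
t: 7.65
ee_pos: [521.6, -16.4, 40.6]
orientation: [-3.133, -0.224, 0.006]
ft_force: [-6.8, -1.1, 10.1]
width: 21.5
-27.944544295027757 0.22251352162218513
```

```bash
for i in 1; do :; done; python3 -m jog '{"delta_rot":[[0,0,0],[0,0,0],[0,0,0],[0,0,0],[0,0,0]],"translation":[[1,0,-0.5],[2,0,-0.5],[3,0,-0.5],[4,0,-0.5],[5,0,-0.5]],"hand":[-1,-1,-1,-1,-1]}'; python3 -m jog '{"delta_rot":[[0,0,0],[0,0,0],[0,0,0],[0,0,0]],"translation":[[1,0,0],[2,0,0],[3,0,0],[4,0,0]],"hand":[-1,-1,-1,-1]}'; python3 -c "
from h import *
a=np.deg2rad(8.2);o=get_obs();d=o['ee_pos'][:2]-np.array([549.3,-12.6]);print(d@[np.cos(a),np.sin(a)],d@[-np.sin(a),np.cos(a)])"
```

```text
t: 8.15
ee_pos: [528.5, -15.5, 40.8]
orientation: [-3.134, -0.224, 0.0]
ft_force: [-0.1, 0.3, -3.2]
width: 21.7
t: 8.55
ee_pos: [532.5, -14.9, 41.0]
orientation: [3.134, 0.224, -0.0]
ft_force: [-1.0, -0.5, -3.6]
width: 22.1
-16.97929785396981 0.09068849476872733
```

It is past the lead-in chamfers with no force, so I'll keep going.

```bash
python3 -m jog '{"delta_rot":[[0,0,0],[0,0,0],[0,0,0],[0,0,0],[0,0,0]],"translation":[[2,0,0],[4,0,0],[6,0,0],[8,0,0],[10,0,0]],"hand":[-1,-1,-1,-1,-1]}'; python3 -m jog '{"delta_rot":[[0,0,0],[0,0,0],[0,0,0],[0,0,0],[0,0,0]],"translation":[[3,0,0],[6,0,0],[9,0,0],[12,0,0],[15,0,0]],"hand":[-1,-1,-1,-1,-1]}'; python3 -c "
from h import *
a=np.deg2rad(8.2);o=get_obs();d=o['ee_pos'][:2]-np.array([549.3,-12.6]);print(d@[np.cos(a),np.sin(a)],d@[-np.sin(a),np.cos(a)]);go(549.3,-12.6,40.6,8.2)"
```

```text
t: 9.05
ee_pos: [542.5, -13.5, 41.0]
orientation: [-3.134, -0.224, -0.0]
ft_force: [-0.5, 0.3, -3.4]
width: 21.9
t: 9.55
ee_pos: [557.4, -11.4, 41.0]
orientation: [3.134, 0.224, -0.0]
ft_force: [1.0, 0.5, -3.5]
width: 21.7
8.202779294570137 0.056146974899868515
t 9.55 TCP [557.4 -11.4  41. ] yaw 8.18 q6 1.39 | trans [-8.2, 0.1, 0.4] rot [0.0, 0.0, -0.0]
```

```bash
python3 -m jog '{"delta_rot":[[0,0,0],[0,0,0],[0,0,0],[0,0,0],[0,0,0]],"translation":[[5,0,0],[10,0,0],[15,0,0],[20,0,0],[25,0,0]],"hand":[-1,-1,-1,-1,-1]}'; python3 -m jog '{"delta_rot":[[0,0,0],[0,0,0],[0,0,0],[0,0,0],[0,0,0]],"translation":[[5,0,0],[10,0,0],[15,0,0],[20,0,0],[25,0,0]],"hand":[-1,-1,-1,-1,-1]}'; python3 -m jog '{"delta_rot":[[0,0,0],[0,0,0],[0,0,0],[0,0,0]],"translation":[[2,0,0],[4,0,0],[5,0,0],[5,0,0.5]],"hand":[-1,-1,-1,-1]}'; python3 -c "
from h import *
a=np.deg2rad(8.2);o=get_obs();d=o['ee_pos'][:2]-np.array([549.3,-12.6]);print(d@[np.cos(a),np.sin(a)],d@[-np.sin(a),np.cos(a)])"
```

```text
t: 10.05
ee_pos: [582.4, -7.8, 41.0]
orientation: [-3.134, -0.224, -0.0]
ft_force: [-0.6, -0.1, -3.0]
width: 21.8
t: 10.55
ee_pos: [607.0, -4.2, 40.9]
orientation: [3.134, 0.224, -0.0]
ft_force: [-0.6, -0.6, -3.4]
width: 21.9
t: 10.95
ee_pos: [611.7, -3.6, 40.6]
orientation: [3.134, 0.224, 0.0]
ft_force: [-0.8, -1.0, 3.5]
width: 21.9
63.081432901828315 0.02742035421009279
```

```bash
python3 -m jog '{"delta_rot":[[0,0,0],[0,0,0],[0,0,0],[0,0,0],[0,0,0]],"translation":[[0,0,0],[0,0,0],[0,0,0],[0,0,0],[0,0,0]],"hand":[-0.3,0.5,1,1,1]}'; python3 -m jog '{"delta_rot":[[0,0,0],[0,0,0],[0,0,0],[0,0,0],[0,0,0]],"translation":[[0,0,0],[0,0,-20],[0,0,-60],[0,0,-100],[0,0,-100]],"hand":[1,1,1,1,1]}'; python3 -c "
from h import *
go(572.8,277.4,120,57)"
```

```text
t: 11.45
ee_pos: [611.6, -3.6, 40.6]
orientation: [3.134, 0.224, 0.0]
ft_force: [-0.1, -0.5, -0.4]
width: 58.1
t: 11.95
ee_pos: [615.2, -3.6, 146.0]
orientation: [3.133, 0.224, 0.015]
ft_force: [0.3, 0.0, 0.4]
width: 88.1
t 11.95 TCP [615.2  -3.6 146. ] yaw 8.18 q6 1.4 | trans [-2.2, -284.3, 25.5] rot [0.005, -0.008, -0.852]
```

```bash
python3 -m jog '{"delta_rot":[[0,0,-0.15],[0,0,-0.3],[0,0,-0.45],[0,0,-0.55],[0,0,-0.65]],"translation":[[0,-45,0],[-1,-90,5],[-1,-135,10],[-2,-180,10],[-2,-220,15]],"hand":[1,1,1,1,1]}'; python3 - <<'E'
from h import *
go(572.8,277.4,110,57)
im=cv2.cvtColor(optics.get_image("top"),cv2.COLOR_RGB2BGR);sc=cv2.cvtColor(optics.get_image("scene"),cv2.COLOR_RGB2BGR)
cv2.imwrite("pics/g4.png",np.hstack([cv2.resize(i,None,fx=8,fy=8,interpolation=cv2.INTER_CUBIC) for i in(im[175:245,268:318],sc[185:255,265:315])]))
E
```

```text
t: 12.45
ee_pos: [577.7, 215.9, 125.2]
orientation: [-2.895, -1.219, -0.0]
ft_force: [0.8, -0.3, -0.2]
width: 88.0
t 12.45 TCP [577.7 215.9 125.2] yaw 45.68 q6 1.11 | trans [40.6, -46.5, 15.2] rot [-0.0, -0.0, -0.198]
```

View pics/g4.png

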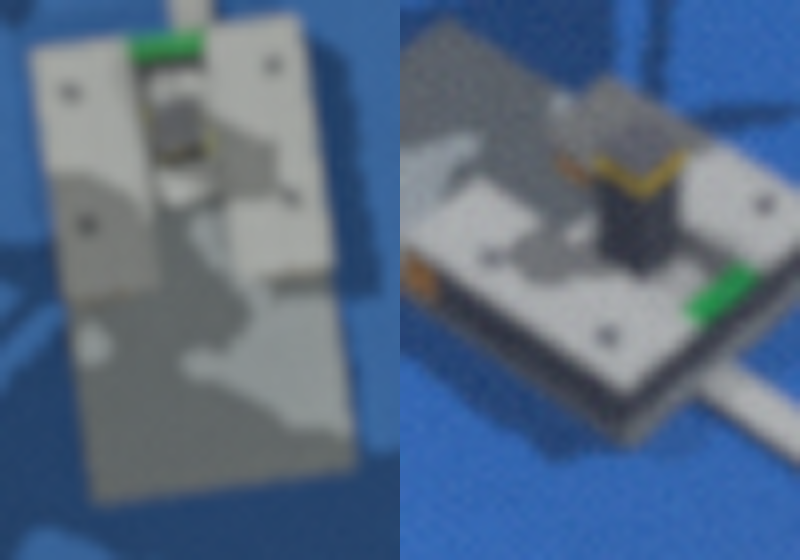

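Shoe 2 stands upright in the bay behind the lands; its post is at crop (178,120) in the top view and it is centred in the channel. Now for shoe 1.

```bash
python3 -m jog '{"delta_rot":[[0,0,-0.1],[0,0,-0.198],[0,0,-0.198],[0,0,-0.198],[0,0,-0.198]],"translation":[[20,-25,7],[40.6,-46.5,15],[40.6,-46.5,15],[40.6,-46.5,15],[40.6,-46.5,15]],"hand":[1,1,1,1,1]}'; python3 -m jog '{"delta_rot":[[0,0,0]],"translation":[[0,0,0]],"hand":[1]}'; python3 -c "
from h import *
go(572.8,277.4,9,57)"
```

```text
t: 13.05
ee_pos: [573.7, 274.1, 110.3]
orientation: [2.765, 1.49, -0.001]
ft_force: [-0.2, -0.3, 1.3]
width: 87.9
t: 13.15
ee_pos: [574.0, 274.2, 110.7]
orientation: [2.766, 1.49, 0.0]
ft_force: [-0.2, 0.9, -0.6]
width: 87.9
t 13.15 TCP [574.  274.2 110.7] yaw 56.63 q6 1.01 | trans [2.1, -2.8, 101.7] rot [0.0, 0.0, -0.006]
```

```bash
python3 -m jog '{"delta_rot":[[0,0,-0.006],[0,0,-0.006],[0,0,-0.006],[0,0,-0.006],[0,0,-0.006]],"translation":[[2,-2.8,30],[2,-2.8,65],[2,-2.8,95],[2,-2.8,99],[2,-2.8,99]],"hand":[1,1,1,1,1]}'; python3 -m jog '{"delta_rot":[[0,0,0],[0,0,0],[0,0,0],[0,0,0],[0,0,0]],"translation":[[0,0,0],[0,0,0],[0,0,0],[0,0,0],[0,0,0]],"hand":[0.6,0.2,0,-0.2,-0.2]}';  python3 -m jog '{"delta_rot":[[0,0,0],[0,0,0],[0,0,0],[0,0,0]],"translation":[[0,0,0],[0,0,0],[0,0,0],[0,0,0]],"hand":[-0.2,-0.2,-0.2,-0.2]}'; for i in 1 2 3; do python3 -m jog '{"delta_rot":[[0,0,0]],"translation":[[0,0,0]],"hand":[-0.2]}'|tail -1;done; python3 -c "
from h import *
go(572.8,277.4,9,57)"
```

```text
t: 13.65
ee_pos: [572.3, 277.9, 11.2]
orientation: [-2.76, -1.5, 0.002]
ft_force: [0.3, -0.7, -0.5]
width: 87.9
t: 14.15
ee_pos: [572.7, 278.8, 12.1]
orientation: [2.759, 1.502, 0.001]
ft_force: [-1.5, 0.4, 5.5]
width: 51.6
t: 14.55
ee_pos: [572.8, 278.8, 12.0]
orientation: [2.759, 1.502, 0.001]
ft_force: [-1.1, -1.0, 5.8]
width: 51.7
width: 51.6
width: 51.6
width: 51.8
t 14.85 TCP [572.8 278.8  12. ] yaw 57.12 q6 1.01 | trans [-1.2, 0.8, 3.0] rot [0.0, -0.001, 0.002]
```

```bash
python3 -m jog '{"delta_rot":[[0,0,0],[0,0,0],[0,0,0],[0,0,0],[0,0,0]],"translation":[[0,0,0],[0,0,0],[0,0,0],[0,0,-20],[0,0,-35]],"hand":[0.5,1,1,1,1]}'; python3 -m jog '{"delta_rot":[[0,0,-0.14],[0,0,-0.28],[0,0,-0.42],[0,0,-0.56],[0,0,-0.7]],"translation":[[0,0,0],[0,0,0],[0,0,0],[0,0,0],[0,0,0]],"hand":[1,1,1,1,1]}'; python3 -m jog '{"delta_rot":[[0,0,-0.14],[0,0,-0.28],[0,0,-0.42],[0,0,-0.56],[0,0,-0.7]],"translation":[[0,0,0],[0,0,0],[0,0,0],[0,0,0],[0,0,0]],"hand":[1,1,1,1,1]}';python3 -m jog '{"delta_rot":[[0,0,-0.1],[0,0,-0.168],[0,0,-0.168]],"translation":[[0,0,0],[0,0,0],[0,0,0]],"hand":[1,1,1]}'; python3 -c "
from h import *
go(572.8,278.8,10.5,147)"
```

```text
t: 15.35
ee_pos: [572.2, 278.6, 46.7]
orientation: [-2.759, -1.502, 0.001]
ft_force: [0.9, -0.2, 0.8]
width: 86.8
t: 15.85
ee_pos: [572.7, 278.8, 47.0]
orientation: [2.07, 2.363, 0.001]
ft_force: [0.2, -0.1, 0.4]
width: 87.7
t: 16.35
ee_pos: [572.6, 278.8, 47.0]
orientation: [1.134, 2.929, 0.001]
ft_force: [-0.5, 0.8, 0.3]
width: 87.8
t: 16.65
ee_pos: [572.7, 278.8, 46.9]
orientation: [0.893, 3.012, 0.001]
ft_force: [-0.0, -0.2, 0.1]
width: 87.7
t 16.65 TCP [572.7 278.8  46.9] yaw 146.98 q6 -0.56 | trans [-0.1, 0.1, 36.4] rot [0.001, 0.0, -0.0]
```

```bash
python3 -m jog '{"delta_rot":[[0,0,0],[0,0,0],[0,0,0],[0,0,0],[0,0,0]],"translation":[[0,0,20],[0,0,35],[0,0,35],[0,0,35],[0,0,35]],"hand":[1,1,1,0.4,0]}';  python3 -m jog '{"delta_rot":[[0,0,0],[0,0,0],[0,0,0],[0,0,0],[0,0,0]],"translation":[[0,0,0],[0,0,0],[0,0,0],[0,0,0],[0,0,0]],"hand":[-0.2,-0.2,-0.2,-0.2,-0.2]}'; for i in 1 2 3 4; do python3 -m jog '{"delta_rot":[[0,0,0]],"translation":[[0,0,0]],"hand":[-0.2]}'|tail -1;done; python3 -c "
from h import *
go(572.8,277.4,39,147)"
```

```text
t: 17.15
ee_pos: [572.8, 278.8, 12.0]
orientation: [0.894, 3.011, 0.001]
ft_force: [-0.4, 0.4, -0.2]
width: 75.2
t: 17.65
ee_pos: [572.1, 278.3, 11.8]
orientation: [-0.893, -3.011, 0.001]
ft_force: [-2.6, -3.1, 5.6]
width: 51.0
width: 50.7
width: 50.6
width: 50.4
width: 50.8
t 18.05 TCP [572.1 278.3  11.8] yaw 146.95 q6 -0.56 | trans [-1.0, -0.4, -27.2] rot [-0.001, -0.0, -0.001]
```

Measured widths are 51.7 and 50.7 mm, so the shoe is oversize, with its x axis at 147°. I'll regrip on the post.

```bash
python3 -m jog '{"delta_rot":[[0,0,0],[0,0,0],[0,0,0],[0,0,0],[0,0,0]],"translation":[[0,0,0],[0,0,0],[0,0,0],[0,0,-15],[0,0,-27]],"hand":[0.5,1,1,1,1]}';  python3 -m jog '{"delta_rot":[[0,0,0],[0,0,0],[0,0,0],[0,0,0],[0,0,0]],"translation":[[0,0,0],[0,0,0],[0,0,0],[0,0,0],[0,0,0]],"hand":[0.5,-1,-1,-1,-1]}';  python3 -m jog '{"delta_rot":[[0,0,0],[0,0,0],[0,0,0],[0,0,0],[0,0,0]],"translation":[[0,0,0],[0,0,0],[0,0,0],[0,0,0],[0,0,0]],"hand":[-1,-1,-1,-1,-1]}';python3 -m jog '{"delta_rot":[[0,0,0],[0,0,0],[0,0,0],[0,0,0],[0,0,0]],"translation":[[0,0,0],[0,0,-20],[0,0,-50],[0,0,-80],[0,0,-80]],"hand":[-1,-1,-1,-1,-1]}'; python3 -c "
from h import *
go(497,-20.1,120,188.2)"
```

```text
t: 18.55
ee_pos: [572.6, 278.8, 39.5]
orientation: [0.893, 3.012, 0.0]
ft_force: [0.0, 0.7, 0.4]
width: 86.0
t: 19.05
ee_pos: [572.2, 278.5, 38.1]
orientation: [-0.893, -3.011, 0.001]
ft_force: [-0.6, 0.6, 0.7]
width: 51.6
t: 19.55
ee_pos: [572.3, 278.6, 38.4]
orientation: [-0.893, -3.012, 0.0]
ft_force: [0.4, -0.4, -0.4]
width: 21.6
t: 20.05
ee_pos: [574.7, 279.8, 121.9]
orientation: [0.892, 3.007, 0.007]
ft_force: [0.5, 0.5, -4.1]
width: 21.7
t 20.05 TCP [574.7 279.8 121.9] yaw 146.95 q6 -0.56 | trans [-98.4, -293.7, 0.7] rot [0.004, 0.005, -0.72]
```

```bash
python3 -m jog '{"delta_rot":[[0,0,-0.14],[0,0,-0.28],[0,0,-0.42],[0,0,-0.56],[0,0,-0.7]],"translation":[[-14,-40,0],[-28,-82,0],[-42,-125,0],[-57,-170,0],[-71,-210,0]],"hand":[-1,-1,-1,-1,-1]}';python3 -c "
from h import *
go(497,-20.1,80,188.2)"
```

```text
t: 20.55
ee_pos: [515.3, 62.1, 116.8]
orientation: [0.203, -3.132, 0.0]
ft_force: [0.6, -0.6, -4.3]
width: 21.9
t 20.55 TCP [515.3  62.1 116.8] yaw -172.6 q6 -1.6 | trans [28.6, -79.1, 36.9] rot [-0.0, -0.003, -0.014]
```

```bash
python3 -m jog '{"delta_rot":[[0,0,-0.014],[0,0,-0.014],[0,0,-0.014],[0,0,-0.014],[0,0,-0.014]],"translation":[[14,-40,18],[28.6,-79,36],[28.6,-79,36],[28.6,-79,36],[28.6,-79,36]],"hand":[-1,-1,-1,-1,-1]}';python3 -m jog '{"delta_rot":[[0,0,0]],"translation":[[0,0,0]],"hand":[-1]}';python3 -c "
from h import *
go(497,-20.1,43,188.2)"
```

```text
t: 21.05
ee_pos: [498.9, -17.5, 82.1]
orientation: [0.216, -3.134, -0.0]
ft_force: [0.8, 0.5, -4.3]
width: 21.9
t: 21.15
ee_pos: [499.3, -17.0, 82.6]
orientation: [-0.218, 3.133, 0.0]
ft_force: [0.5, 0.4, -5.2]
width: 21.7
t 21.15 TCP [499.3 -17.   82.6] yaw -172.05 q6 -1.77 | trans [2.7, -2.7, 39.6] rot [-0.0, 0.001, -0.004]
```

```bash
python3 -m jog '{"delta_rot":[[0,0,-0.004],[0,0,-0.004],[0,0,-0.004],[0,0,-0.004],[0,0,-0.004]],"translation":[[2.7,-2.7,20],[2.7,-2.7,37],[2.7,-2.7,39.5],[2.7,-2.7,39.5],[2.7,-2.7,39.5]],"hand":[-1,-1,-1,-1,-1]}';python3 -m jog '{"delta_rot":[[0,0,0],[0,0,0]],"translation":[[0,0,0],[0,0,0]],"hand":[-1,-1]}';python3 -c "
from h import *
go(497,-20.1,40.4,188.2)"
```

```text
t: 21.65
ee_pos: [497.2, -20.6, 43.7]
orientation: [-0.223, 3.132, -0.0]
ft_force: [-0.9, 0.0, -3.5]
width: 21.9
t: 21.85
ee_pos: [497.0, -21.0, 43.7]
orientation: [-0.222, 3.132, -0.0]
ft_force: [-1.1, -0.3, -4.4]
width: 21.6
t 21.85 TCP [497.  -21.   43.7] yaw -171.9 q6 -1.78 | trans [-0.1, 0.9, 3.3] rot [-0.0, 0.001, -0.002]
```

```bash
python3 -m jog '{"delta_rot":[[0,0,0],[0,0,0],[0,0,0]],"translation":[[0,0.8,2],[0,0.8,2.8],[0,0.8,2.8]],"hand":[-1,-1,-1]}';python3 -m jog '{"delta_rot":[[0,0,0],[0,0,0],[0,0,0],[0,0,0],[0,0,0]],"translation":[[-3,0,0],[-7,0,0],[-11,0,0],[-15,0,0],[-18,0,0]],"hand":[-1,-1,-1,-1,-1]}';python3 -c "
from h import *
go(549.3-26*np.cos(np.deg2rad(8.2)),-12.6-26*np.sin(np.deg2rad(8.2)),40.4,188.2)"
```

```text
t: 22.15
ee_pos: [496.5, -20.2, 40.3]
orientation: [-0.222, 3.134, 0.0]
ft_force: [-1.0, 1.2, -0.6]
width: 21.7
t: 22.65
ee_pos: [513.3, -17.8, 40.4]
orientation: [0.222, -3.132, -0.0]
ft_force: [-7.5, -0.5, 9.5]
width: 21.8
t 22.65 TCP [513.3 -17.8  40.4] yaw -171.91 q6 -1.77 | trans [-10.3, 0.0, -0.0] rot [0.0, -0.002, -0.002]
```

```bash
python3 -m jog '{"delta_rot":[[0,0,0],[0,0,0],[0,0,0],[0,0,0],[0,0,0]],"translation":[[-1,0,-0.5],[-2,0,-0.5],[-3,0,-0.5],[-4,0,-0.5],[-5,0,-0.5]],"hand":[-1,-1,-1,-1,-1]}';python3 -m jog '{"delta_rot":[[0,0,0],[0,0,0],[0,0,0]],"translation":[[-1,0,0],[-2,0,0],[-3,0,0]],"hand":[-1,-1,-1]}';python3 -m jog '{"delta_rot":[[0,0,0],[0,0,0],[0,0,0]],"translation":[[-0.7,0,0],[-1.4,0,0],[-2,0,0]],"hand":[-1,-1,-1]}';python3 -c "
from h import *
go(549.3-26*np.cos(np.deg2rad(8.2)),-12.6-26*np.sin(np.deg2rad(8.2)),40.4,188.2)"
```

```text
t: 23.15
ee_pos: [519.2, -17.0, 40.6]
orientation: [-0.222, 3.134, 0.0]
ft_force: [0.2, 0.4, -4.4]
width: 21.8
t: 23.45
ee_pos: [522.2, -16.6, 40.7]
orientation: [-0.222, 3.134, 0.0]
ft_force: [1.1, -0.2, -4.2]
width: 21.2
t: 23.75
ee_pos: [523.2, -16.4, 40.5]
orientation: [0.222, -3.132, -0.0]
ft_force: [-2.7, -1.0, -2.3]
width: 22.0
t 23.75 TCP [523.2 -16.4  40.5] yaw -171.89 q6 -1.77 | trans [-0.4, -0.0, 0.1] rot [0.0, -0.002, -0.002]
```

```bash
python3 -m jog '{"delta_rot":[[0,0,0],[0,0,0]],"translation":[[-0.5,0,0],[-1,0,0]],"hand":[-1,-1]}';python3 -m jog '{"delta_rot":[[0,0,0],[0,0,0]],"translation":[[-0.5,0,0],[-1,0,0]],"hand":[-1,-1]}';python3 - <<'E'
from h import *
go(523.6,-16.3,40.4,188.2)
sc=cv2.cvtColor(optics.get_image("scene"),cv2.COLOR_RGB2BGR)
cv2.imwrite("pics/g5.png",cv2.resize(sc[165:240,240:330],None,fx=8,fy=8,interpolation=cv2.INTER_CUBIC))
E
```

```text
t: 23.95
ee_pos: [523.3, -16.3, 40.5]
orientation: [0.222, -3.13, -0.0]
ft_force: [-6.5, -3.2, 1.2]
width: 21.3
t: 24.15
ee_pos: [523.5, -16.3, 40.5]
orientation: [0.222, -3.128, -0.0]
ft_force: [-9.2, -4.0, 5.0]
width: 21.8
t 24.15 TCP [523.5 -16.3  40.5] yaw -171.88 q6 -1.77 | trans [-0.1, -0.0, 0.1] rot [0.0, -0.005, -0.001]
```

View pics/g5.png

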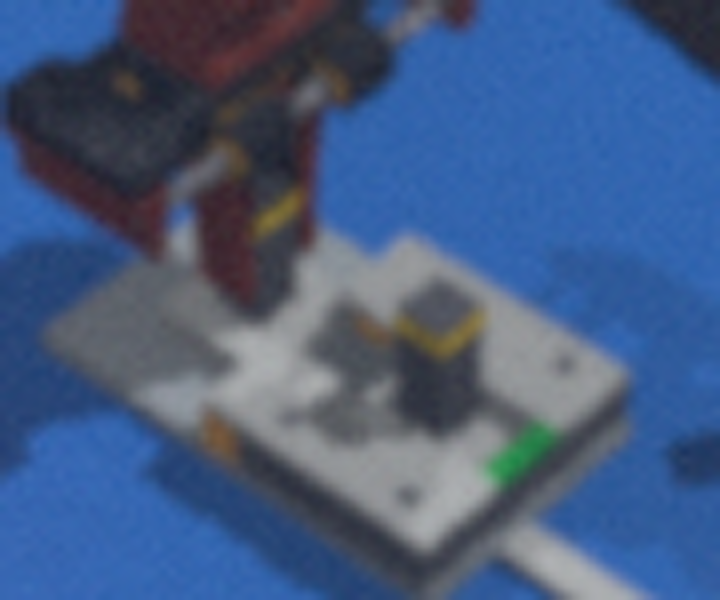

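The shoe stops at the mouth: post at crop (275,250), about 10 N of resistance, x about -26 mm. I'll back off, lift it and take it to the tray.

```bash
python3 -m jog '{"delta_rot":[[0,0,0],[0,0,0],[0,0,0],[0,0,0],[0,0,0]],"translation":[[0,0,0],[6,0,-1],[14,0,-2],[14,0,-40],[14,0,-80]],"hand":[-1,-1,-1,-1,-1]}';python3 -m jog '{"delta_rot":[[0,0,0]],"translation":[[0,0,0]],"hand":[-1]}';python3 -c "
from h import *
go(490,-281,125,188.2)"
```

```text
t: 24.7
ee_pos: [510.7, -17.9, 120.4]
orientation: [0.221, -3.131, -0.001]
ft_force: [0.7, -0.6, -4.5]
width: 21.6
t: 24.8
ee_pos: [515.7, -18.2, 125.1]
orientation: [-0.221, 3.124, -0.002]
ft_force: [1.5, -0.5, -5.1]
width: 22.0
t 24.8 TCP [515.7 -18.2 125.1] yaw -171.91 q6 -1.77 | trans [62.4, -256.6, -0.0] rot [-0.002, 0.01, -0.002]
```

```bash
python3 -m jog '{"delta_rot":[[0,0,0],[0,0,0],[0,0,0],[0,0,0],[0,0,0]],"translation":[[10,-40,0],[21,-86,0],[32,-132,0],[43,-178,0],[54,-224,0]],"hand":[-1,-1,-1,-1,-1]}';python3 -m jog '{"delta_rot":[[0,0,0],[0,0,0],[0,0,0]],"translation":[[8.4,-33,0],[8.4,-33,0],[8.4,-33,0]],"hand":[-1,-1,-1]}';python3 - <<'E'
from h import *
go(490,-281,40,188.2)
t,s=[cv2.cvtColor(optics.get_image(n),cv2.COLOR_RGB2BGR) for n in("top","scene")]
cv2.imwrite("pics/g6.png",np.hstack([cv2.resize(i,None,fx=4,fy=4,interpolation=cv2.INTER_CUBIC) for i in(t[180:280,325:425],s[195:295,138:238])]))
E
```

```text
t: 25.3
ee_pos: [489.3, -248.9, 119.6]
orientation: [0.222, -3.134, -0.001]
ft_force: [0.9, 0.0, -4.2]
width: 21.9
t: 25.6
ee_pos: [485.6, -281.3, 119.5]
orientation: [0.218, -3.133, -0.002]
ft_force: [0.5, -0.0, -4.6]
width: 21.7
t 25.6 TCP [ 485.6 -281.3  119.5] yaw -172.03 q6 -2.26 | trans [-4.5, -0.4, 79.5] rot [0.001, -0.001, -0.004]
```

View pics/g6.png

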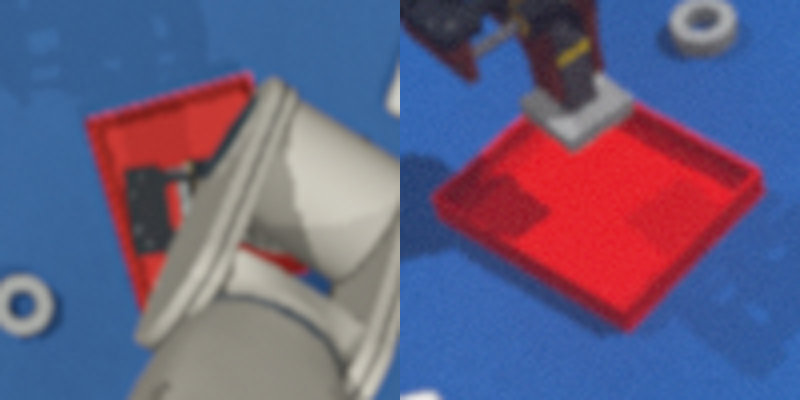

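The shoe hangs over the tray: foot at crop (580,110), which lands at about (580,195), near the tray's middle at (600,205). I'll lower it.

```bash
python3 -m jog '{"delta_rot":[[0,0,0],[0,0,0],[0,0,0],[0,0,0],[0,0,0]],"translation":[[-4,0,30],[-4,0,60],[-4,0,76],[-4,0,80],[-4,0,80]],"hand":[-1,-1,-1,-1,-1]}';python3 -m jog '{"delta_rot":[[0,0,0],[0,0,0],[0,0,0]],"translation":[[0,0,1],[0,0,2],[0,0,2]],"hand":[-1,-1,-1]}'
```

```text
t: 26.2
ee_pos: [490.5, -279.4, 40.2]
orientation: [0.224, -3.133, -0.001]
ft_force: [0.2, -0.4, -4.9]
width: 22.2
t: 26.5
ee_pos: [491.0, -280.9, 39.4]
orientation: [-0.222, 3.133, -0.001]
ft_force: [0.3, 0.3, -4.4]
width: 21.8
```

```bash
python3 -m jog '{"delta_rot":[[0,0,0],[0,0,0],[0,0,0],[0,0,0]],"translation":[[0,0,1],[0,0,2],[0,0,2.5],[0,0,2.5]],"hand":[-1,-1,-1,-1]}';python3 -m jog '{"delta_rot":[[0,0,0],[0,0,0]],"translation":[[0,0,0.5],[0,0,0.5]],"hand":[-1,-1]}'
```

```text
t: 26.9
ee_pos: [490.6, -280.8, 36.4]
orientation: [-0.222, 3.134, -0.0]
ft_force: [-0.7, -0.0, -2.0]
width: 21.6
t: 27.1
ee_pos: [490.6, -280.8, 36.3]
orientation: [-0.221, 3.134, -0.0]
ft_force: [-2.6, 0.3, 4.3]
width: 22.0
```

In contact with the tray floor. Release, then lift clear.

```bash
python3 -m jog '{"delta_rot":[[0,0,0],[0,0,0],[0,0,0],[0,0,0],[0,0,0]],"translation":[[0,0,-0.3],[0,0,-0.3],[0,0,-0.3],[0,0,-0.3],[0,0,-0.3]],"hand":[-0.4,0.2,0.6,0.6,0.6]}';python3 -m jog '{"delta_rot":[[0,0,0],[0,0,0],[0,0,0],[0,0,0],[0,0,0]],"translation":[[0,0,0],[0,0,-25],[0,0,-60],[0,0,-100],[0,0,-140]],"hand":[0.6,0.6,0.6,1,1]}';python3 -m jog '{"delta_rot":[[0,0,0],[0,0,0],[0,0,0],[0,0,0],[0,0,0]],"translation":[[40,0,-10],[80,0,-20],[100,0,-30],[100,0,-30],[100,0,-30]],"hand":[1,1,1,1,1]}';python3 - <<'E'
from h import *
t,s=[cv2.cvtColor(optics.get_image(n),cv2.COLOR_RGB2BGR) for n in("top","scene")]
cv2.imwrite("pics/g7.png",np.hstack([cv2.resize(t[170:280,265:405],None,fx=2.8,fy=5,interpolation=cv2.INTER_CUBIC) if 0 else cv2.resize(t[165:265,265:405],None,fx=2.8,fy=2.8),cv2.resize(s[180:280,140:285],None,fx=2.8,fy=2.8)]))
E
```

```text
t: 27.6
ee_pos: [490.6, -280.7, 35.9]
orientation: [-0.222, 3.134, -0.0]
ft_force: [1.0, 0.7, -1.0]
width: 54.7
t: 28.1
ee_pos: [490.1, -280.4, 177.1]
orientation: [0.222, -3.133, -0.001]
ft_force: [0.6, -0.0, 0.4]
width: 83.1
t: 28.6
ee_pos: [391.9, -295.1, 206.3]
orientation: [-0.22, 3.133, -0.001]
ft_force: [0.3, -0.1, 0.8]
width: 87.9
```

View pics/g7.png

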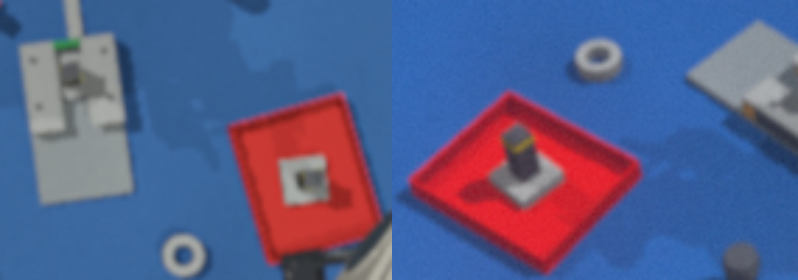

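The oversize shoe stands upright in the middle of the tray (top crop (303,180)), and the good shoe is still in the bay ((70,75)). The gripper is clear and the bystanders in view are where they were. Handing in.

```bash
python3 -c "
from workcell import ctrl;print(ctrl.close_job())"
```

```text
the job is handed in; nothing more can be done
None
```

Both shoes were tried in the gauge and sorted, and I handed the job in at about 29 s of the 72 s allowed. `ctrl.close_job()` reports no verdict.

- **Shoe that fits:** the one nearer the robot, about 44 mm wide in the image. It went through the brass lands with no noticeable resistance. I left it in the bay about 63 mm in from the mouth by my gauge estimate; a scene view hinted the mouth may be 3 mm further in, which would make it about 60 mm. Both are inside the 41.5 to 75 mm limits.
- **Oversize shoe:** the one farther from the robot. I measured its foot with the gripper at 51.7 by 50.7 mm, which also showed which way it faced. It stopped at the mouth with its centre at about x = -26 mm, under about 10 N of push. I then stood it in the middle of the red tray.
- **Last pictures:** both shoes are upright and in place, and the gripper is open, clear of everything and reading no force. The last crop showed only the gauge, tray, ring and collet. I did not check every bystander again, but no unexpected contact force showed up in the readings.
- **Checks that disagreed:** one scene corner of the gauge (a lip) triangulated about 14 mm too low, so I left it out. My first tray colour mask found nothing useful and was redone. The first image fit of the oversize shoe was several millimetres off in one direction, which is why I measured it with the gripper.

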